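Feed a terminal block home with a push stick

TASK

Pick up the wooden push stick by its grip and use its nose to feed the green terminal block along the guide channel, under the grey cover and against the hidden sprung stop, pressing gently (9 to 10 N, never over 11) until the pawl has dropped behind the block and locks it there. Then draw the stick out and lay it down flat on the bench. Do not touch the block with the fingers, do not overdrive the stop, and leave the other things alone.

Things in the scene. Friction and masses are not known exactly. Their poses are not given: they have to be found in the camera images.
- guide: Fixed aluminium feed guide. Origin: underside, centre line, rear end; +x is the feeding direction, z up. Base 182 long, 56 wide, 8 mm thick: its top, the channel floor, is 8 mm above the bench. Channel 13 mm wide, open and flared at the rear over the first 16 mm. Open trough x = 14 to 68 mm, walls 6 mm above the floor; from 68 to 182 mm under the grey cover, top 34 mm above the bench.
- cover_mouth (a point): Point on the channel floor at the mouth of the grey cover (yellow mark above it), 68 mm along the guide; axes as the guide's. Inside, the covered channel is 13 mm wide and 14 mm high. Hidden in it is a stop head (sprung pawl, then sprung stop), clamped at a different place each time: its place is not measured and must be felt.
- pawl_zone (a point): Point on the channel floor 107.5 mm along the guide. The pawl's locking face stands within 12.5 mm of it, along x, either way. The pawl hangs from the roof down to 8.6 mm above the floor, lifts as the block passes under it (0.5 to 3 N resistance) and drops behind the block's tail; the stick must stay lower than 8.6 mm to let it drop.
- stop (a joint): Hidden sprung stop, front face about 27 mm beyond the pawl's locking face: how far it is pressed in along the guide's +x (m), 0 at rest. Spring: 3 N at first, plus 1 N per mm; sliding friction adds 1 to 3 N on the stick. At 0.003 the pawl drops behind the block, and pawl and stop then hold it. Over 0.008 (11 N) is overdriven; hard end 0.012. A push of 9 to 10 N is right.
- block: Green screw-terminal block, 10 mm wide, 30 mm long, 11 to 12 mm high, 20 g, lying in the open trough with its length along the channel. Origin: centre of its underside; its long axis is its own y axis (along the guide's x), z up.
- push_stick: Wooden push stick, 60 g, lying on the bench to the left of the guide: a pale slat 170 mm long, 9 mm wide, 5 mm high, with an upright darker grip on it, 36 mm long (x), 14 mm wide (y), its top 47 mm above the slat's underside. Origin: underside, below the middle of the grip; +x points along the slat to the nose, which is 140 mm from the origin; the slat ends 30 mm behind the origin.
- stick_nose (a point): Middle of the front end of the push stick's slat, 140 mm ahead of its origin, 2.5 mm above its underside; +x is the pushing direction.
- spare_block_a: Short green screw-terminal block, 11x25x12 mm, bystander to the right of the work. Origin: centre of its underside.
- spare_block_b: Green screw-terminal block, 11x30x12 mm, lying on the bare bench to the right, bystander (not the one in the trough). Origin: centre of its underside.
- marker: White marker pen with black cap, 17x90x15 mm, bystander. Origin: centre of its underside.
- wick_disc: Yellow round disc box, 41 mm across, 9 mm high, bystander on the left. Origin: centre of its underside.
- module: Green controller board in slotted green rails, 96x125x19 mm, bystander at front left. Origin: centre of its underside.

How it is judged (in metres and radians):
On the way, in this order (a step that is already met when the one before it is completed fails the run):
1. the push stick is held in the fingers, lifted off the bench (contact force between the fingers and push_stick above 2 N and height (world z) of push_stick above 0.006 m), for 0.2 s.
2. the stick, held in the fingers, presses the block against the stop, which gives by more than 2.5 mm (contact force between the fingers and push_stick above 2 N and contact force between push_stick and block above 4 N and value of joint stop above 0.0025 m), for 0.1 s.
At the end, for the whole second after the job is handed in: Stick gone, the stop stays pressed in 1.5 to 5 mm; the block is at rest in the covered channel, its centre over 105 mm along the guide, within 4 mm of its centre line and floor. The push stick lies still on the bench, underside within 4 mm of it, tilted under 0.1 rad, out of the guide (value of joint stop between 0.0015 and 0.005 m and x of block in the frame of guide above 0.105 m and y of block in the frame of guide between -0.004 and 0.004 m and z of block in the frame of guide below 0.012 m and linear speed of each of block, push_stick below 0.01 m/s and height (world z) of push_stick below 0.004 m and height (world z) of stick_nose below 0.008 m and angle between push_stick's own z axis and vertical below 0.1 rad); the robot touches nothing.
It fails at once if the sprung stop is overdriven: pressed in by more than 8 mm (value of joint stop above 0.008 m).
It fails at once if the stick presses on the block with more than 15 N (contact force between push_stick and block above 15 N).
It fails at once if the fingers touch the terminal block (contact force between the fingers and block above 0.5 N).
It fails at once if a bystander is moved by more than 20 mm (distance of any of spare_block_a, spare_block_b, marker, wick_disc, module from where it was at the start of the episode above 0.02 m).
It also fails if it takes over 53 s, if anything falls off the work surface, if the arm or the gripper's body presses on something with over 40 N, if the wrist force passes 120 N, or if a joint passes its speed limit or range.

ROBOT

A 6-joint arm with a two-finger parallel gripper is mounted at the origin on a cart in front of the work surface, level with it; the furniture and walls round the work are solid. World frame = base frame: x ahead of the robot, y to its left, z up, the work surface at z = 0. Lengths are in mm, angles in rad, forces in N, time in s.
With the tool pointing down it reaches from about 400 to 925 mm from the base axis. Payload 12.5 kg.
Tool frame: the origin (TCP) lies midway between the tips of the shut fingers; the grasp point (between the pads) lies 19 mm behind it (env.tcp_to_grasp is the distance from the TCP to the grasp point, in mm); z points along the fingers, y is the line along which they close (so a half turn about z gives the same grasp; the last joint's range is limited). The gripper opens to 95 mm and grips with 3 to 60 N. Pads are 20 mm wide; open, the fingers measure 119 mm over their backs; the gripper's body (75 mm by 180 mm) begins 59 mm behind the grasp point.
Start: joints at [1.197, 0.491, 1.559, -0, 1.092, -0.106], TCP at [165.364, 602.745, 214.661] pointing down, gripper open.
Joint ranges: [-3.1, 3.1], [-0.84, 2.19], [0.05, 2.79], [-1.13, 4.28], [0.06, 2.93], [-2.69, 2.69]. Speed limits (rad/s): [2.22, 2.22, 2.79, 3.14, 3.14, 3.14].

INTERFACE

Orientations are given as [roll, pitch, yaw] about the fixed x, y, z axes, in that order (R = Rz(yaw) Ry(pitch) Rx(roll)).
In Python, from cell import env gives the robot as it stands. The module is installed in compiled form; this text tells all that it offers.
- The arm moves only by the tool step_arm, never from a script. Its argument "plan" is a list that holds one entry, the list of rows, each a list of 5 numbers: the shift along the tool's x, y, z in mm, then the turn about the tool's z in degrees, then the opening, from -1 (shut) to 1 (fully open). A call has 1 to 8 rows; each row is the pose to reach, as a shift and turn from the pose commanded when the call began, along the tool's axes at that moment; what a row does not reach only later rows make up. A row lasts 1/12 s, in which the tool goes at most 41.7 mm and 7.16 degrees, less where a joint would pass 70% of its speed; a pose out of reach is approached as far as the arm can. A call with a gripper value outside its range is refused whole. The fingers move at their own pace and stop on an object; the grip force is fixed at half the most. Time passes only in rows, so rows that repeat a pose let the fingers close. It gives the time, the measured TCP pose, the force, the opening and the grip force at its end, in the units of the state.
- env.state(): the state, without advancing time (a new reading comes with each control period).
- env.read_camera(name): name is "scene" or "top" or "wrist"; returns the picture (480x640x3 uint8, blue, green, red); there is no depth.
- env.get_calibration(name): a dict with "K" (3x3 intrinsics, pixels), "D" ([k1, k2, p1, p2, k3] as OpenCV has them; the pictures are not rectified), "extrinsics" (4x4, takes a point from world to camera coordinates). Camera axes: x right, y up, looking along -z (the intrinsics and any distortion apply to the point x, -y, -z); pixel columns grow to the right and rows downward; lengths in mm; the calibration is good to about 2 mm. A picture is of the moment at which its call begins: read the wrist's pose just before it. get_calibration takes no time and is no camera call; for the wrist camera it gives the pose at the moment of the call.
- env.job_done(): hands the job in; it is judged then, once.
The state is a dict: "t": time; "joints": joint angles; "qvel": joint speeds; "tau": joint torques, N m; "eef_pos": TCP position; "tcp_rot": TCP orientation; "ft_force": force on the tool from outside, world axes, zero at the start; "moment": the same for the moment, N m; "opening": opening from 0.0 (shut) to 1.0 (fully open); "grip_force": force on a finger pad.
Only numpy, scipy, OpenCV 4.12 (cv2) and the standard library are available. Lean on these libraries where they do the work, as an engineer would, in place of code of your own. Each camera call takes 0.05 s, during which the arm holds its last target. There are 200 camera calls.

## Working session

There is one attempt and no reset: what is moved stays moved. The work goes in short steps, Python scripts to look and compute and a tool call to move; the robot and the scene stay as the last step left them, time stands still between calls to the robot, and variables do not carry over. Pictures are saved under pics/ and viewed, at most 10 in all, crops included, and the job is handed in when it is done.

Besides the shell and the picture viewer there is one more tool, called by a JSON object that holds its "api" and its "payload", one argument or row to a line. step_arm: Moves the arm, as the interface text tells. Its arguments: {"type":"object","properties":{"plan":{"type":"array"}},"required":["plan"]}

```bash
mkdir -p pics; cat > h.py <<'E'
import numpy as np, cv2
from cell import env
def rays(cal,uv):
    K=np.array(cal["K"],float);D=np.array(cal["D"],float);E=np.array(cal["extrinsics"],float)
    p=cv2.undistortPoints(np.array(uv,float).reshape(-1,1,2),K,D).reshape(-1,2)
    d=np.c_[p[:,0],-p[:,1],-np.ones(len(p))]@E[:3,:3]
    return -E[:3,:3].T@E[:3,3], d
def plane(cal,uv,z):
    c,d=rays(cal,uv); return c+d*((z-c[2])/d[:,2])[:,None]
def proj(cal,P):
    K=np.array(cal["K"],float);D=np.array(cal["D"],float);E=np.array(cal["extrinsics"],float)
    q=np.atleast_2d(P)@E[:3,:3].T+E[:3,3]; q=q*[1,-1,-1]
    return cv2.projectPoints(q,np.zeros(3),np.zeros(3),K,D)[0].reshape(-1,2)
E
python3 - <<'E'
from h import *
s=env.state(); print(s)
for n in("top","scene"):
    c=env.get_calibration(n); im=env.read_camera(n); cv2.imwrite(f"pics/{n}0.png",im); print(n,c)
E
```

```text
{'t': 0.0, 'joints': array([ 1.19740612e+00,  4.91604558e-01,  1.55943288e+00, -9.94363909e-06,
        1.09169163e+00, -1.05601268e-01]), 'qvel': array([-0.00025103, -0.00150707, -0.00092966,  0.00180423,  0.00096946,
        0.00085702]), 'tau': array([-6.99496013e-04, -6.12645221e+01, -2.58168232e+01,  6.92623411e-02,
        4.82288003e-02, -1.21557200e-04]), 'eef_pos': array([165.27059713, 602.51091893, 214.0394944 ]), 'tcp_rot': array([-3.14046164e+00, -1.11014672e-04,  2.87380824e+00]), 'ft_force': array([ 0.36349273, -0.09788187,  0.44510608]), 'moment': array([ 0.01800596, -0.00475263, -0.02029989]), 'grip_force': 0.0, 'opening': 1.0020555578383101}
top {'K': array([[607.82735296,   0.        , 324.23049663],
       [  0.        , 607.82735296, 237.90881078],
       [  0.        ,   0.        ,   1.        ]]), 'D': array([-0.20812823,  0.        ,  0.        ,  0.        ,  0.        ]), 'extrinsics': array([[-7.87769853e-03, -9.99859190e-01,  1.48169225e-02,
         1.93863655e+02],
       [ 9.85450743e-01, -5.24671987e-03,  1.69880269e-01,
        -5.47836588e+02],
       [-1.69778608e-01,  1.59396129e-02,  9.85353314e-01,
        -1.11941685e+03],
       [ 0.00000000e+00,  0.00000000e+00,  0.00000000e+00,
         1.00000000e+00]])}
scene {'K': array([[459.24638162,   0.        , 316.31874768],
       [  0.        , 459.24638162, 232.86055018],
       [  0.        ,   0.        ,   1.        ]]), 'D': array([-0.11133516,  0.        ,  0.        ,  0.        ,  0.        ]), 'extrinsics': array([[ 8.95252387e-01, -4.45415681e-01,  1.13152560e-02,
        -4.06843037e+02],
       [ 2.25788652e-01,  4.75419050e-01,  8.50291839e-01,
        -2.53637803e+02],
       [-3.84112807e-01, -7.58670942e-01,  5.26189845e-01,
        -7.72300118e+02],
       [ 0.00000000e+00,  0.00000000e+00,  0.00000000e+00,
         1.00000000e+00]])}
```

View pics/top0.png

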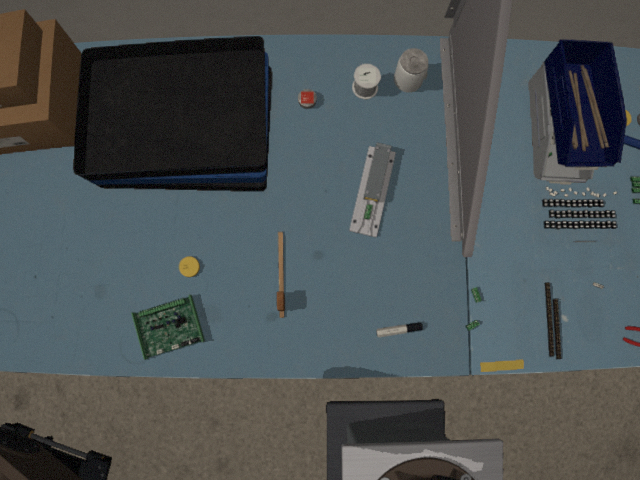

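View pics/scene0.png

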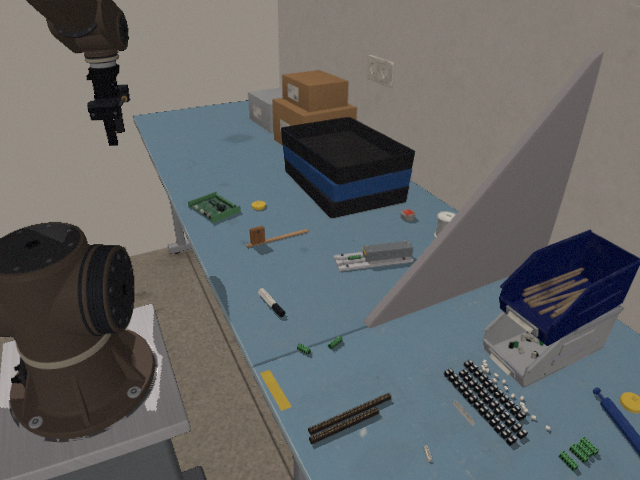

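The top view shows the guide from (364,236) at its rear to (382,147) at its front, with the block at (368,211). The stick runs from its nose at (281,232) to its tail at (282,317), with the grip at (281,301). I'll measure these more exactly by mask.

```bash
python3 - <<'E'
from h import *
c=env.get_calibration("top"); im=cv2.imread("pics/top0.png"); h=cv2.cvtColor(im,cv2.COLOR_BGR2HSV)
H,S,V=[h[...,i].astype(int) for i in range(3)]
def comps(m,box,z,nm):
    k=np.zeros_like(m);x0,y0,x1,y1=box;k[y0:y1,x0:x1]=m[y0:y1,x0:x1]
    for ct in cv2.findContours(k.astype(np.uint8),0,1)[0]:
        if cv2.contourArea(ct)<15: continue
        r=cv2.minAreaRect(ct);b=cv2.boxPoints(r);P=plane(c,b,z)[:,:2]
        print(nm,np.round(r[0],1),np.round(P,1).tolist(),"mid",np.round(P.mean(0),1),"sides",np.round(np.linalg.norm(P-np.roll(P,-1,0),axis=1),1))
comps((H<25)&(S>70)&(V>60),(265,220,300,325),5,"stick")
comps((H<14)&(S>90)&(V>60),(265,220,300,325),47,"grip")
comps((S<70),(340,135,405,245),8,"guide")
comps((H>40)&(H<85)&(S>90),(350,190,385,230),19,"block")
cv2.imwrite("pics/c1.png",cv2.resize(im[130:330,250:410],None,fx=3,fy=3,interpolation=cv2.INTER_CUBIC)[:600])
E
```

```text
stick [280.  274.5] [[568.5, 283.4], [568.4, 271.4], [400.2, 271.1], [400.3, 282.8]] mid [484.4 277.2] sides [ 11.9 168.2  11.7 168.2]
grip [280.  301.5] [[445.7, 280.3], [445.6, 268.9], [409.8, 268.9], [409.8, 280.2]] mid [427.7 274.6] sides [11.3 35.8 11.3 35.9]
guide [372.  189.5] [[769.7, 155.6], [770.1, 23.3], [542.4, 31.2], [543.2, 158.6]] mid [656.4  92.2] sides [132.2 227.8 127.3 226.5]
```

View pics/c1.png

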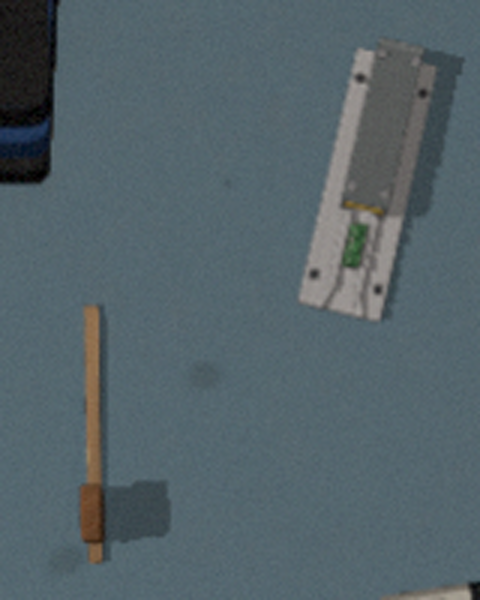

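```bash
cat >> h.py <<'E'
def togo(x,y,z,yaw):
    s=env.state(); p=s["eef_pos"]; w=s["tcp_rot"][2]
    R=np.array([[np.cos(w),np.sin(w),0],[np.sin(w),-np.cos(w),0],[0,0,-1]])
    d=R.T@(np.array([x,y,z])-p); t=-np.degrees((yaw-w+np.pi)%(2*np.pi)-np.pi)
    print("at",np.round(p,1),"yaw",round(w,4),"rp",np.round(s["tcp_rot"][:2],4),"togo",np.round(d,1),"turn",round(t,2)); return d,t
E
python3 - <<'E'
from h import *
c=env.get_calibration("top")
f=lambda a:(np.array(a,float)+.5)/3-.5+[250,130]
G=plane(c,f([[300,301],[380,319],[358,48],[436,66]]),8)[:,:2]; print(np.round(G,1))
r=(G[0]+G[1])/2; e=(G[2]+G[3])/2; d=e-r; print("rear",r,"len",np.linalg.norm(d),"yaw",np.arctan2(d[1],d[0]),"w",np.linalg.norm(G[0]-G[1]))
print("block",plane(c,f([[355,245]]),19)[0])
S=plane(c,f([[92.5,305],[97,562]]),5)[:,:2]; d=S[0]-S[1]; print("stick nose,tail",S,np.linalg.norm(d),np.arctan2(d[1],d[0]))
togo(428,276,150,3.14)
E
```

```text
[[571.2 139. ]
 [558.9  86.1]
 [746.7  96.5]
 [733.9  43.3]]
rear [565.03515036 112.56891502] len 180.38284737156582 yaw -0.2388008147467189 w 54.291666652338684
block [606.60733508 102.69340852  19.        ]
stick nose,tail [[569.79741058 276.4095747 ]
 [400.24473881 273.05011332]] 169.5859501479951 0.019811081900511493
at [165.3 602.5 214.1] yaw 2.8738 rp [-3.1406e+00 -1.0000e-04] togo [-339.8 -245.4   64.1] turn -15.25
```

{"api": "step_arm", "payload": {
  "plan": [
    [[-35,-25,0,-1,1],[-70,-50,0,-3,1],[-105,-76,5,-5,1],[-140,-101,15,-7,1],[-175,-126,25,-9,1],[-210,-151,35,-11,1],[-245,-177,45,-13,1],[-280,-202,55,-15,1]]
  ]
}}

```text
t: 0.77
eef_pos: [371.7, 345.7, 163.3]
tcp_rot: [3.142, -0.0, 3.138]
ft_force: [1.3, 0.8, 0.0]
opening: 1.002
grip_force: 0.0
```

```bash
python3 - <<'E'
from h import *
togo(428,276,150,3.161)
E
```

```text
at [371.7 345.7 163.3] yaw 3.1375 rp [ 3.1416e+00 -1.0000e-04] togo [-56.6 -69.4  13.3] turn -1.34
```

{"api": "step_arm", "payload": {
  "plan": [
    [[-26,-33,6,-1,1],[-51,-66,10,-1,1],[-51,-66,10,-1,1],[-51,-66,10,-1,1]]
  ]
}}

```text
t: 1.1
eef_pos: [422.6, 279.4, 153.3]
tcp_rot: [-3.141, -0.001, -3.134]
ft_force: [-0.1, 0.6, 0.4]
opening: 0.998
grip_force: 0.0
```

```bash
python3 - <<'E'
from h import *
togo(428,276,150,3.161)
c=env.get_calibration("wrist"); im=env.read_camera("wrist"); cv2.imwrite("pics/w1.png",im); np.save("w1.npy",c,allow_pickle=True)
print(np.round(c["extrinsics"],3),c["K"],c["D"])
G=lambda x,y,z:np.array([565+x*np.cos(-.239)-y*np.sin(-.239),112.6+x*np.sin(-.239)+y*np.cos(-.239),z])
print(proj(c,[G(0,0,8),G(68,0,34),[428,274,47],[569,276,5]]))
E
```

```text
at [422.6 279.4 153.3] yaw -3.1342 rp [-3.1413e+00 -8.0000e-04] togo [-5.4 -3.5  3.3] turn -0.69
[[-7.00000e-03  1.00000e+00  1.00000e-03 -2.76344e+02]
 [-9.63000e-01 -7.00000e-03 -2.68000e-01  4.22044e+02]
 [-2.68000e-01 -3.00000e-03  9.63000e-01 -2.17483e+02]
 [ 0.00000e+00  0.00000e+00  0.00000e+00  1.00000e+00]] [[351.22963288   0.         317.47134848]
 [  0.         351.22963288 235.32174396]
 [  0.           0.           1.        ]] [0.00461533 0.         0.         0.         0.        ]
[[154.202039   357.00899115]
 [134.16721682 429.74214903]
 [310.8070707  241.1080817 ]
 [313.12864366 359.43888344]]
```

View pics/w1.png

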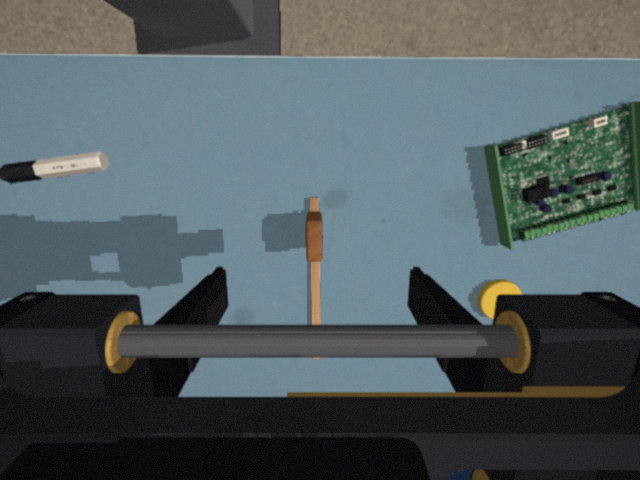

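The wrist view shows the grip at (314,237), straddled by the open fingers; the guide is hidden behind the hand. I'll fly over the guide for a close look before picking.

```bash
python3 - <<'E'
from h import *
c=env.get_calibration("wrist"); im=cv2.imread("pics/w1.png"); h=cv2.cvtColor(im,cv2.COLOR_BGR2HSV)
H,S,V=[h[...,i].astype(int) for i in range(3)]
m=((H<20)&(S>90)&(V>50)); m[:190]=0;m[320:]=0;m[:,:290]=0;m[:,340:]=0
for r in (200,205,225,235,245,255,258,270,285,300,312):
    u=np.where(m[r])[0]; 
    if len(u): z=47 if 212<r<261 else 5; P=plane(c,[[u[0],r],[u[-1]+1,r]],z); print(r,u[0],u[-1],np.round(P[:,:2],1).tolist(),np.round(P.mean(0)[:2],1))
v=np.where(m.any(1))[0]; print(v[0],plane(c,[[314,v[0]]],5))
togo(650,95,170,2.90)
E
```

```text
200 310 317 [[400.6, 273.6], [400.5, 280.9]] [400.5 277.3]
205 310 318 [[405.2, 273.6], [405.1, 281.9]] [405.2 277.8]
225 306 321 [[413.7, 271.2], [413.6, 284.2]] [413.7 277.7]
235 306 321 [[422.1, 271.2], [422.0, 284.3]] [422.1 277.8]
245 306 321 [[430.7, 271.3], [430.6, 284.4]] [430.6 277.8]
255 307 321 [[439.4, 272.1], [439.2, 284.5]] [439.3 278.3]
258 307 321 [[442.0, 272.1], [441.9, 284.6]] [441.9 278.3]
270 311 319 [[468.9, 274.8], [468.8, 283.5]] [468.9 279.2]
285 311 319 [[484.6, 274.9], [484.5, 283.7]] [484.6 279.3]
300 312 319 [[500.6, 275.9], [500.6, 283.9]] [500.6 279.9]
312 312 319 [[513.8, 276.0], [513.7, 284.0]] [513.8 280. ]
198 [[398.68610925 277.26012813   5.        ]]
at [421.8 280.6 153.5] yaw -3.1323 rp [-3.1415e+00 -7.0000e-04] togo [-226.5 -187.7  -16.5] turn 14.37
```

{"api": "step_arm", "payload": {
  "plan": [
    [[-28,-23,-5,2,1],[-56,-47,-10,4,1],[-85,-70,-17,6,1],[-113,-94,-17,8,1],[-141,-117,-17,10,1],[-170,-141,-17,12,1],[-198,-164,-17,14,1],[-226,-188,-17,14,1]]
  ]
}}

```text
t: 1.82
eef_pos: [650.5, 96.7, 170.8]
tcp_rot: [3.141, -0.0, 2.909]
ft_force: [0.3, 0.1, -0.3]
opening: 1.0
grip_force: 0.0
```

{"api": "step_arm", "payload": {
  "plan": [
    [[0,0,0,0,1],[0,0,0,0,1],[0,0,0,0,1]]
  ]
}}

```text
t: 2.07
eef_pos: [648.9, 97.4, 170.4]
tcp_rot: [3.142, -0.001, 2.91]
ft_force: [0.6, 0.5, -0.2]
opening: 1.001
grip_force: 0.0
```

```bash
python3 - <<'E'
from h import *
c=env.get_calibration("wrist"); im=env.read_camera("wrist"); cv2.imwrite("pics/w2.png",im); np.savez("w2.npz",**c)
togo(650,95,170,2.90)
E
```

```text
at [648.7  97.6 170.7] yaw 2.9107 rp [ 3.1415e+00 -7.0000e-04] togo [-1.8 -2.2  0.7] turn 0.61
```

View pics/w2.png

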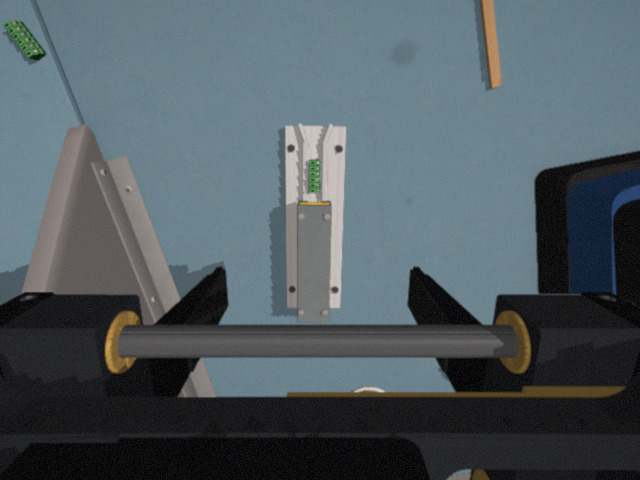

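The wrist view shows the guide upright, with its rear edge at row 126 and columns 285–346, front at about row 308, the cover mouth at (314,203), the block at (314,176) and the stick nose at (495,87).

```bash
python3 - <<'E'
from h import *
c=dict(np.load("w2.npz")); im=cv2.imread("pics/w2.png"); h=cv2.cvtColor(im,cv2.COLOR_BGR2HSV)
H,S,V=[h[...,i].astype(int) for i in range(3)]
w=(V>135)&(S<50); 
L=[];Rr=[]
for r in range(135,300,8):
    u=np.where(w[r,270:360])[0]+270
    L.append([u[0],r]);Rr.append([u[-1]+1,r])
L=plane(c,L,8)[:,:2];Rr=plane(c,Rr,8)[:,:2]
fl=[]
for P in(L,Rr):
    f=cv2.fitLine(P.astype(np.float32),cv2.DIST_HUBER,0,.01,.01).ravel(); f=f*np.sign(f[0]) if 0 else f
    d=f[:2]*np.sign(f[0]); fl.append((d,f[2:])); print("edge yaw",np.arctan2(d[1],d[0]),"pt",f[2:])
d=fl[0][0]+fl[1][0]; d/=np.linalg.norm(d); n=np.array([-d[1],d[0]])
print("width",(fl[0][1]-fl[1][1])@n)
mid=(fl[0][1]+fl[1][1])/2
col=w[:, 292:300].mean(1); rows=np.where(col>.5)[0]; print("rear row",rows[:3])
rr=[np.where(w[100:200,x])[0][0]+100 for x in (289,294,299,332,337,342)];print(rr)
R=plane(c,[[315,np.median(rr)]],8)[0,:2]; x0=(R-mid)@d; org=mid+d*x0
yaw=np.arctan2(d[1],d[0]); print("guide rear origin",org,"yaw",yaw)
y=(H>18)&(H<32)&(S>110)&(V>100); y[:195]=0;y[212:]=0;y[:,:295]=0;y[:,335:]=0
v,u=np.where(y); print("yellow",u.min(),u.max(),v.min(),v.max(), [( (plane(c,[[u.mean(),v.mean()]],z)[0,:2]-org)@np.c_[d,n]).round(1) for z in (22,34)])
g=(H>40)&(H<85)&(S>90); g[:150]=0;g[205:]=0;g[:,:300]=0;g[:,330:]=0
v,u=np.where(g); P=plane(c,[[u.mean(),v.min()],[u.mean(),v.max()+1],[u.min(),v.mean()],[u.max()+1,v.mean()]],19)[:,:2]-org; print("block in guide",(P@np.c_[d,n]).round(1))
s=(H<22)&(S>90)&(V>80); s[:, :470]=0;s[:,510:]=0;s[95:]=0
print("stick")
for r in(5,30,55,75):
    u=np.where(s[r])[0]; print(plane(c,[[(u[0]+u[-1]+1)/2,r]],5)[0].round(1),u[0],u[-1])
v,u=np.where(s); print("nose",v.max(),plane(c,[[495,v.max()+1]],5)[0].round(1))
E
```

```text
edge yaw -0.23227805 pt [617.8841   74.10167]
edge yaw -0.243022 pt [635.3089  127.30203]
width -55.807243
rear row [126 127 128]
[np.int64(125), np.int64(126), np.int64(123), np.int64(124), np.int64(125), np.int64(125)]
guide rear origin [563.62440412 115.95541898] yaw -0.23765004
yellow 300 328 202 204 [array([68.7, -1.4]), array([66.5, -1.3])]
block in guide [[31.1 -2.3]
 [59.  -2.3]
 [44.7 -6. ]
 [44.6  4. ]]
stick
[503.4 277.2   5. ] 481 492
[522.5 277.4   5. ] 484 494
[542.5 278.    5. ] 487 497
[558.9 278.1   5. ] 489 499
nose 87 [569.6 277.5   5. ]
```

```bash
python3 - <<'E'
from h import *
togo(429,277,110,3.16)
E
```

```text
at [648.7  97.6 170.7] yaw 2.9107 rp [ 3.1415e+00 -7.0000e-04] togo [255.  124.4  60.7] turn -14.28
```

{"api": "step_arm", "payload": {
  "plan": [
    [[32,16,0,-2,1],[64,31,0,-4,1],[96,47,10,-6,1],[128,62,20,-8,1],[160,78,30,-10,1],[191,93,40,-12,1],[223,109,50,-14,1],[255,124,60,-14,1]]
  ]
}}

```text
t: 2.78
eef_pos: [427.5, 277.0, 110.9]
tcp_rot: [3.141, 0.001, -3.126]
ft_force: [0.0, 0.1, -0.5]
opening: 0.996
grip_force: 0.0
```

{"api": "step_arm", "payload": {
  "plan": [
    [[0,0,0,0,1],[0,0,0,0,1]]
  ]
}}

```text
t: 2.95
eef_pos: [427.8, 277.0, 110.9]
tcp_rot: [-3.142, -0.0, -3.125]
ft_force: [0.7, 0.1, -0.3]
opening: 1.002
grip_force: 0.0
```

```bash
python3 - <<'E'
from h import *
togo(429,277,9,3.16)
E
```

```text
at [427.8 277.  110.9] yaw -3.1254 rp [-3.1415e+00 -5.0000e-04] togo [ -1.2   0.  101.9] turn -0.13
```

{"api": "step_arm", "payload": {
  "plan": [
    [[-1,0,30,0,1],[-1,0,60,0,0.5],[-1,0,85,0,0.0],[-1,0,98,0,-0.3],[-1,0,102,0,-0.4],[-1,0,102,0,-0.4],[-1,0,102,0,-0.4],[-1,0,102,0,-0.5]]
  ]
}}

```text
t: 3.62
eef_pos: [431.9, 275.5, 9.9]
tcp_rot: [3.141, 0.002, -3.13]
ft_force: [0.1, 0.1, -0.0]
opening: 0.569
grip_force: 0.0
```

{"api": "step_arm", "payload": {
  "plan": [
    [[0,0,0,0,-0.6],[0,0,0,0,-0.7],[0,0,0,0,-1],[0,0,0,0,-1],[0,0,0,0,-1],[0,0,0,0,-1]]
  ]
}}

```text
t: 4.12
eef_pos: [431.3, 275.3, 8.8]
tcp_rot: [3.141, 0.0, -3.13]
ft_force: [0.5, 0.2, -1.1]
opening: 0.149
grip_force: 16.7
```

{"api": "step_arm", "payload": {
  "plan": [
    [[0,0,-5,0,-1],[0,0,-15,0,-1],[0,0,-30,0,-1],[0,0,-40,0,-1],[0,0,-40,0,-1]]
  ]
}}

```text
t: 4.53
eef_pos: [432.1, 275.7, 51.0]
tcp_rot: [3.14, 0.003, -3.13]
ft_force: [-0.3, 0.6, -1.0]
opening: 0.147
grip_force: 30.0
```

```bash
python3 - <<'E'
from h import *
s=env.state(); print(s["grip_force"],s["opening"],s["ft_force"],s["moment"])
togo(413,150.7,49,2.9036)
E
```

```text
29.985103011131287 0.14679899674738386 [-0.2509798   0.62252548 -0.99303773] [ 0.04653404 -0.07306137 -0.0192297 ]
at [432.1 275.7  51. ] yaw -3.13 rp [3.1401 0.0032] togo [  20.5 -124.8    2. ] turn 14.3
```

{"api": "step_arm", "payload": {
  "plan": [
    [[3,-17,0,2,-1],[6,-35,0,4,-1],[8,-52,0,6,-1],[11,-69,0,8,-1],[14,-87,0,10,-1],[17,-104,0,12,-1],[20,-125,1,14.3,-1],[20,-125,1,14.3,-1]]
  ]
}}

```text
t: 5.2
eef_pos: [411.8, 147.9, 47.5]
tcp_rot: [-3.141, -0.001, 2.9]
ft_force: [0.8, -0.1, -0.9]
opening: 0.146
grip_force: 30.0
```

{"api": "step_arm", "payload": {
  "plan": [
    [[0,0,0,0,-1],[0,0,0,0,-1]]
  ]
}}

```text
t: 5.37
eef_pos: [413.0, 150.3, 47.7]
tcp_rot: [3.141, 0.0, 2.904]
ft_force: [0.1, 0.2, -0.1]
opening: 0.147
grip_force: 30.0
```

```bash
python3 - <<'E'
from h import *
for n in("top","scene"):
    im=env.read_camera(n); cv2.imwrite(f"pics/{n}1.png",im)
    if n=="top": a=cv2.resize(im[130:330,290:410],None,fx=3,fy=3,interpolation=cv2.INTER_CUBIC)
    else: b=cv2.resize(im[200:300,290:430],None,fx=3,fy=3,interpolation=cv2.INTER_CUBIC)
o=np.zeros((600,790,3),np.uint8);o[:,:360]=a;o[:300,370:790]=b;cv2.imwrite("pics/c2.png",o)
togo(413,150.7,49,2.9036)
E
```

```text
at [412.9 150.7  47.7] yaw 2.9047 rp [3.1413e+00 4.0000e-04] togo [-0.1  0.1 -1.3] turn 0.06
```

View pics/c2.png

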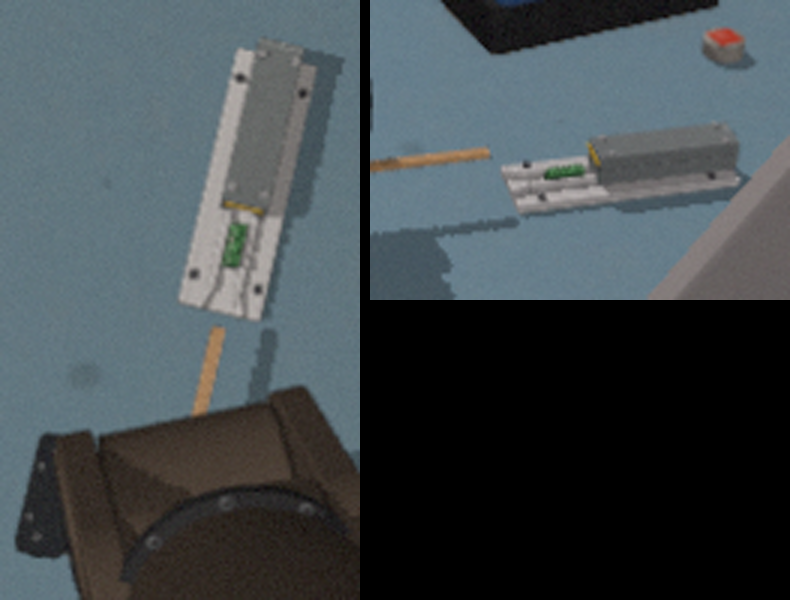

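The stick is held straight, with its nose at about crop (216,330) just behind the guide's flared mouth. I'll compare its line with the guide's in this same top view.

```bash
python3 - <<'E'
from h import *
c=env.get_calibration("top"); im=cv2.imread("pics/top1.png"); h=cv2.cvtColor(im,cv2.COLOR_BGR2HSV)
H,S,V=[h[...,i].astype(int) for i in range(3)]
m=(H<25)&(S>80)&(V>100); m[:236]=0;m[267:]=0;m[:,:350]=0;m[:,375:]=0
P=[]
for r in range(240,266,3):
    u=np.where(m[r])[0]; P.append([(u[0]+u[-1])/2,r])
v,u=np.where(m); nr=v.min(); P=plane(c,P,44)[:,:2]
f=np.polyfit(P[:,0],P[:,1],1); print("stick yaw",np.arctan(f[0])); N=plane(c,[[u[v<=nr+1].mean(),nr-.5]],44)[0,:2];N[1]=np.polyval(f,N[0]); print("nose",N)
# guide edges: white at z=8, left edge and channel block
g=(H>40)&(H<85)&(S>90);g[:200]=0;g[225:]=0;g[:,:355]=0;g[:,380:]=0
v,u=np.where(g);B=plane(c,[[u.mean(),v.mean()]],19)[0,:2]
for O,y in(((565,112.6),-.2388),((563.4,114.7),-.238)):
    d=np.array([np.cos(y),np.sin(y)]);n=np.array([-d[1],d[0]])
    print("nose in guide",(N-O)@d,(N-O)@n,"block",(B-O)@d,(B-O)@n)
p=env.state()["eef_pos"][:2]; y=-.2369; print("nose by tcp",p+138*np.array([np.cos(y),np.sin(y)]))
ex=lambda r:[np.where((V[r,340:405]>125)&(S[r,340:405]<60))[0][[0,-1]]+340]
for r in(225,220,215): 
    e=ex(r)[0];Q=plane(c,[[e[0]-.5,r],[e[1]+.5,r]],8)[:,:2]-(565,112.6);d=np.array([np.cos(-.2388),np.sin(-.2388)]);print(e,(Q@np.c_[d,[-d[1],d[0]]]).round(1).tolist())
# cover yellow strip
yy=(H>18)&(H<32)&(S>110);yy[:190]=0;yy[205:]=0;yy[:,:355]=0;yy[:,385:]=0
v,u=np.where(yy);print(len(u),(plane(c,[[u.mean(),v.mean()]],30)[0,:2]-(565,112.6))@np.c_[d,[-d[1],d[0]]])
E
```

```text
stick yaw -0.24656634051641393
nose [547.81142436 116.09644635]
nose in guide -17.52784556251727 -0.6685055329017708 block 44.19614104153517 -0.9011114102470152
nose in guide -15.478381558224356 -2.3180718997743397 block 46.245399209471394 -2.6000568867018377
nose by tcp [547.06620741 118.2754505 ]
[342 404] [[5.9, 45.2], [35.2, -77.4]]
[345 403] [[17.2, 41.6], [44.7, -73.4]]
[342 401] [[25.7, 49.7], [53.7, -67.3]]
16 [66.31777101  2.19812665]
```

{"api": "step_arm", "payload": {
  "plan": [
    [[0,0,10,0,-1],[0,0,20,0,-1],[0,0,27.5,0,-1],[0,0,27.5,0,-1],[0,0,27.5,0,-1]]
  ]
}}

```text
t: 5.88
eef_pos: [412.5, 150.3, 19.9]
tcp_rot: [-3.141, -0.001, 2.904]
ft_force: [-0.3, 0.3, -0.1]
opening: 0.147
grip_force: 30.0
```

{"api": "step_arm", "payload": {
  "plan": [
    [[-5,0,0,0,-1],[-10,0,0,0,-1],[-15,0,0,0,-1],[-20,0,0,0,-1],[-25,0,0,0,-1],[-30,0,0,0,-1],[-35,0,0,0,-1],[-35,0,0,0,-1]]
  ]
}}

```text
t: 6.55
eef_pos: [447.8, 141.6, 20.2]
tcp_rot: [3.141, 0.001, 2.903]
ft_force: [0.0, -0.1, -0.8]
opening: 0.143
grip_force: 30.0
```

```bash
cat >> h.py <<'E'
def gstat():
    s=env.state();p=s["eef_pos"];y=-.238;d=np.array([np.cos(y),np.sin(y)]);n=np.array([-d[1],d[0]])
    q=p[:2]-(563.4,114.7);F=s["ft_force"]
    print("t",round(s["t"],2),"nose",round(q@d+138,1),"lat",round(q@n,1),"z",round(p[2],1),"yaw",round(s["tcp_rot"][2],4),"F along/lat/z",np.round([F[:2]@d,F[:2]@n,F[2]],1),"M",np.round(s["moment"],2))
E
python3 - <<'E'
from h import *
gstat()
im=env.read_camera("scene"); b=cv2.resize(im[200:300,290:430],None,fx=4,fy=4,interpolation=cv2.INTER_CUBIC)
cv2.imwrite("pics/c3.png",b)
E
```

```text
t 6.55 nose 19.3 lat -1.1 z 20.2 yaw 2.903 F along/lat/z [ 0.  -0.1 -0.8] M [-0.02  0.03  0.01]
```

View pics/c3.png

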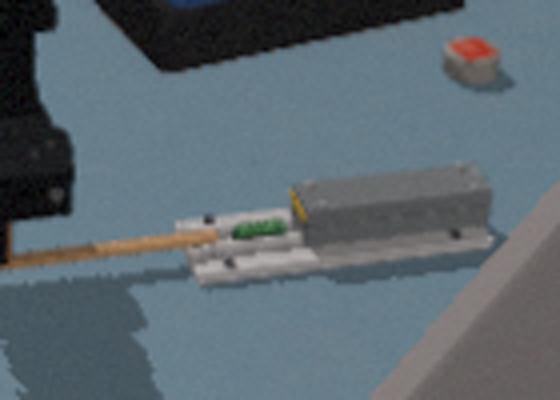

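{"api": "step_arm", "payload": {
  "plan": [
    [[0,0,1,0,-1],[0,0,2,0,-1],[-4,0,2,0,-1],[-8,0,2,0,-1],[-12,0,2,0,-1],[-16,0,2,0,-1],[-20,0,2,0,-1],[-24,0,2,0,-1]]
  ]
}}

```text
t: 7.27
eef_pos: [470.5, 136.0, 18.2]
tcp_rot: [3.141, -0.0, 2.903]
ft_force: [-0.7, 0.1, -0.4]
opening: 0.145
grip_force: 30.0
```

```bash
python3 -c "
from h import *
gstat()"
```

```text
t 7.27 nose 42.7 lat -1.2 z 18.2 yaw 2.9033 F along/lat/z [-0.7 -0.  -0.4] M [0.05 0.04 0.01]
```

{"api": "step_arm", "payload": {
  "plan": [
    [[-4,0,0,0,-1],[-8,0,0,0,-1],[-12,0,0,0,-1],[-16,0,0,0,-1],[-20,0,0,0,-1],[-24,0,0,0,-1],[-28,0,0,0,-1],[-32,0,0,0,-1]]
  ]
}}

```text
t: 7.93
eef_pos: [501.5, 128.5, 18.2]
tcp_rot: [3.142, -0.0, 2.903]
ft_force: [-0.5, -0.5, -0.7]
opening: 0.146
grip_force: 30.0
```

```bash
python3 -c "
from h import *
gstat()"
```

```text
t 7.93 nose 74.6 lat -1.2 z 18.2 yaw 2.9034 F along/lat/z [-0.3 -0.6 -0.7] M [ 0.06 -0.04 -0.03]
```

{"api": "step_arm", "payload": {
  "plan": [
    [[-2,0,0,0,-1],[-4,0,0,0,-1],[-6,0,0,0,-1],[-8,0,0,0,-1],[-10,0,0,0,-1],[-12,0,0,0,-1],[-12,0,0,0,-1],[-12,0,0,0,-1]]
  ]
}}

```text
t: 8.6
eef_pos: [512.9, 125.7, 18.2]
tcp_rot: [3.141, 0.0, 2.903]
ft_force: [0.0, 0.1, -1.1]
opening: 0.145
grip_force: 30.0
```

```bash
python3 -c "
from h import *
gstat()"
```

```text
t 8.6 nose 86.3 lat -1.2 z 18.2 yaw 2.9035 F along/lat/z [ 0.   0.1 -1.1] M [ 0.    0.08 -0.02]
```

{"api": "step_arm", "payload": {
  "plan": [
    [[-1,0,0,0,-1],[-2,0,0,0,-1],[-3,0,0,0,-1],[-4,0,0,0,-1],[-4,0,0,0,-1]]
  ]
}}

```text
t: 9.02
eef_pos: [516.9, 124.7, 18.2]
tcp_rot: [3.141, 0.0, 2.903]
ft_force: [0.1, 0.8, -1.2]
opening: 0.145
grip_force: 30.0
```

{"api": "step_arm", "payload": {
  "plan": [
    [[-1,0,0,0,-1],[-2,0,0,0,-1],[-3,0,0,0,-1],[-3,0,0,0,-1]]
  ]
}}

```text
t: 9.35
eef_pos: [519.8, 124.0, 18.2]
tcp_rot: [3.141, 0.0, 2.903]
ft_force: [0.4, 0.0, -0.2]
opening: 0.147
grip_force: 30.0
```

{"api": "step_arm", "payload": {
  "plan": [
    [[-1,0,0,0,-1],[-2,0,0,0,-1],[-3,0,0,0,-1],[-3,0,0,0,-1]]
  ]
}}

```text
t: 9.68
eef_pos: [522.7, 123.3, 18.2]
tcp_rot: [3.141, 0.0, 2.903]
ft_force: [0.1, 1.4, -1.3]
opening: 0.145
grip_force: 30.0
```

{"api": "step_arm", "payload": {
  "plan": [
    [[-1,0,0,0,-1],[-2,0,0,0,-1],[-3,0,0,0,-1],[-3,0,0,0,-1]]
  ]
}}

```text
t: 10.02
eef_pos: [525.7, 122.6, 18.2]
tcp_rot: [3.141, 0.0, 2.903]
ft_force: [0.1, -0.7, -0.5]
opening: 0.149
grip_force: 30.0
```

{"api": "step_arm", "payload": {
  "plan": [
    [[-1,0,0,0,-1],[-2,0,0,0,-1],[-3,0,0,0,-1],[-3,0,0,0,-1]]
  ]
}}

```text
t: 10.35
eef_pos: [528.6, 121.9, 18.2]
tcp_rot: [3.141, 0.0, 2.903]
ft_force: [0.2, -1.2, -1.2]
opening: 0.145
grip_force: 30.0
```

```bash
python3 -c "
from h import *
gstat()
im=env.read_camera('scene'); h=cv2.cvtColor(im,cv2.COLOR_BGR2HSV)[245:270,340:375]
print('green px in trough',((h[...,0]>40)&(h[...,0]<85)&(h[...,1]>90)).sum())
h=cv2.cvtColor(cv2.imread('pics/scene1.png'),cv2.COLOR_BGR2HSV)[245:270,340:375];print(((h[...,0]>40)&(h[...,0]<85)&(h[...,1]>90)).sum())"
```

```text
t 10.35 nose 102.5 lat -1.2 z 18.2 yaw 2.9034 F along/lat/z [ 0.5 -1.1 -1.2] M [ 0.    0.01 -0.03]
green px in trough 0
25
```

{"api": "step_arm", "payload": {
  "plan": [
    [[-1,0,0,0,-1],[-2,0,0,0,-1],[-3,0,0,0,-1],[-3,0,0,0,-1]]
  ]
}}

```text
t: 10.73
eef_pos: [531.5, 121.2, 18.2]
tcp_rot: [3.141, 0.0, 2.903]
ft_force: [0.2, 0.2, -1.0]
opening: 0.148
grip_force: 30.0
```

{"api": "step_arm", "payload": {
  "plan": [
    [[-1,0,0,0,-1],[-2,0,0,0,-1],[-3,0,0,0,-1],[-3,0,0,0,-1]]
  ]
}}

```text
t: 11.07
eef_pos: [534.4, 120.5, 18.2]
tcp_rot: [3.141, 0.0, 2.903]
ft_force: [-0.8, 0.5, 0.4]
opening: 0.147
grip_force: 30.0
```

{"api": "step_arm", "payload": {
  "plan": [
    [[-1,0,0,0,-1],[-2,0,0,0,-1],[-2,0,0,0,-1]]
  ]
}}

```text
t: 11.32
eef_pos: [536.3, 120.0, 18.2]
tcp_rot: [3.141, 0.0, 2.903]
ft_force: [0.1, -0.1, -0.8]
opening: 0.145
grip_force: 30.0
```

{"api": "step_arm", "payload": {
  "plan": [
    [[-1,0,0,0,-1],[-2,0,0,0,-1],[-2,0,0,0,-1]]
  ]
}}

```text
t: 11.57
eef_pos: [538.3, 119.6, 18.2]
tcp_rot: [3.141, 0.0, 2.903]
ft_force: [-0.0, -0.2, -1.1]
opening: 0.146
grip_force: 30.0
```

{"api": "step_arm", "payload": {
  "plan": [
    [[-1,0,0,0,-1],[-2,0,0,0,-1],[-2,0,0,0,-1]]
  ]
}}

```text
t: 11.82
eef_pos: [540.2, 119.1, 18.2]
tcp_rot: [3.141, 0.0, 2.903]
ft_force: [-0.7, 0.0, -0.2]
opening: 0.147
grip_force: 30.0
```

{"api": "step_arm", "payload": {
  "plan": [
    [[-1,0,0,0,-1],[-2,0,0,0,-1],[-2,0,0,0,-1]]
  ]
}}

```text
t: 12.07
eef_pos: [541.9, 118.7, 18.1]
tcp_rot: [-3.142, -0.0, 2.904]
ft_force: [-1.5, -0.1, 0.2]
opening: 0.148
grip_force: 30.0
```

{"api": "step_arm", "payload": {
  "plan": [
    [[-1,0,0,0,-1],[-1,0,0,0,-1],[-1,0,0,0,-1]]
  ]
}}

```text
t: 12.32
eef_pos: [542.3, 118.5, 18.1]
tcp_rot: [-3.141, -0.001, 2.904]
ft_force: [-5.1, 0.7, 2.0]
opening: 0.145
grip_force: 30.0
```

{"api": "step_arm", "payload": {
  "plan": [
    [[-1,0,0,0,-1],[-1,0,0,0,-1],[-1,0,0,0,-1]]
  ]
}}

```text
t: 12.57
eef_pos: [543.0, 118.3, 18.1]
tcp_rot: [-3.141, -0.002, 2.904]
ft_force: [-5.9, 1.9, 2.2]
opening: 0.144
grip_force: 30.0
```

```bash
python3 -c "
from h import *
gstat()"
```

```text
t 12.57 nose 117.3 lat -1.3 z 18.1 yaw 2.9036 F along/lat/z [-6.2  0.5  2.2] M [0.19 0.78 0.04]
```

{"api": "step_arm", "payload": {
  "plan": [
    [[-1,0,0,0,-1],[-1,0,0,0,-1],[-1,0,0,0,-1]]
  ]
}}

```text
t: 12.82
eef_pos: [543.7, 118.1, 18.1]
tcp_rot: [-3.141, -0.002, 2.904]
ft_force: [-7.5, 2.9, 3.6]
opening: 0.147
grip_force: 30.0
```

{"api": "step_arm", "payload": {
  "plan": [
    [[-1,0,0,0,-1],[-1,0,0,0,-1],[-1,0,0,0,-1]]
  ]
}}

```text
t: 13.07
eef_pos: [544.6, 117.8, 17.9]
tcp_rot: [-3.141, -0.003, 2.904]
ft_force: [-6.0, 1.9, -0.4]
opening: 0.151
grip_force: 30.0
```

```bash
python3 -c "
from h import *
gstat()"
```

```text
t 13.07 nose 119.0 lat -1.4 z 17.9 yaw 2.9036 F along/lat/z [-6.3  0.4 -0.4] M [0.28 0.93 0.08]
```

{"api": "step_arm", "payload": {
  "plan": [
    [[-1,0,0,0,-1],[-1,0,0,0,-1],[-1,0,0,0,-1]]
  ]
}}

```text
t: 13.32
eef_pos: [545.4, 117.6, 17.9]
tcp_rot: [-3.141, -0.003, 2.904]
ft_force: [-6.3, 2.3, 1.6]
opening: 0.146
grip_force: 30.0
```

```bash
python3 -c "
from h import *
gstat()"
```

```text
t 13.32 nose 119.8 lat -1.4 z 17.9 yaw 2.9036 F along/lat/z [-6.7  0.8  1.6] M [0.31 1.13 0.1 ]
```

{"api": "step_arm", "payload": {
  "plan": [
    [[-1,0,0,0,-1],[-1,0,0,0,-1],[-1,0,0,0,-1]]
  ]
}}

```text
t: 13.57
eef_pos: [546.1, 117.4, 17.9]
tcp_rot: [-3.141, -0.004, 2.904]
ft_force: [-8.0, 2.9, 2.5]
opening: 0.144
grip_force: 30.0
```

```bash
python3 -c "
from h import *
gstat()
for i in range(4): env.read_camera('scene'); gstat()"
```

```text
t 13.57 nose 120.5 lat -1.5 z 17.9 yaw 2.9036 F along/lat/z [-8.4  0.9  2.5] M [0.36 1.26 0.03]
t 13.62 nose 120.5 lat -1.5 z 17.9 yaw 2.9037 F along/lat/z [-7.9  0.5  2.7] M [0.36 1.26 0.04]
t 13.67 nose 120.5 lat -1.4 z 17.9 yaw 2.9037 F along/lat/z [-8.8  0.8  2.5] M [0.34 1.23 0.06]
t 13.72 nose 120.5 lat -1.5 z 17.9 yaw 2.9036 F along/lat/z [-8.5  0.3  2.2] M [0.38 1.23 0.05]
t 13.77 nose 120.5 lat -1.5 z 17.9 yaw 2.9037 F along/lat/z [-8.9  1.   1.9] M [0.33 1.31 0.05]
```

{"api": "step_arm", "payload": {
  "plan": [
    [[-1,0,0,0,-1],[-1,0,0,0,-1],[-1,0,0,0,-1],[-1,0,0,0,-1]]
  ]
}}

```text
t: 14.1
eef_pos: [546.8, 117.2, 17.9]
tcp_rot: [-3.141, -0.004, 2.904]
ft_force: [-10.3, 2.5, 3.3]
opening: 0.147
grip_force: 30.0
```

```bash
python3 -c "
from h import *
gstat()
for i in range(4): env.read_camera('scene'); gstat()"
```

```text
t 14.1 nose 121.3 lat -1.5 z 17.9 yaw 2.9037 F along/lat/z [-10.6   0.    3.3] M [0.38 1.37 0.04]
t 14.15 nose 121.2 lat -1.5 z 17.9 yaw 2.9037 F along/lat/z [-10.    0.5   3.1] M [0.45 1.46 0.05]
t 14.2 nose 121.3 lat -1.5 z 17.9 yaw 2.9037 F along/lat/z [-9.4  1.   3.6] M [0.38 1.36 0.01]
t 14.25 nose 121.3 lat -1.5 z 17.9 yaw 2.9037 F along/lat/z [-10.3   0.7   2.6] M [0.43 1.34 0.05]
t 14.3 nose 121.3 lat -1.5 z 17.9 yaw 2.9038 F along/lat/z [-10.3   0.3   3.2] M [0.44 1.37 0.  ]
```

{"api": "step_arm", "payload": {
  "plan": [
    [[1,0,0,0,-1],[2,0,0,0,-1],[3,0,0,0,-1],[3,0,0,0,-1]]
  ]
}}

```text
t: 14.63
eef_pos: [544.6, 117.8, 17.9]
tcp_rot: [-3.141, -0.002, 2.904]
ft_force: [-6.4, 1.1, 1.7]
opening: 0.149
grip_force: 30.0
```

```bash
python3 -c "
from h import *
gstat()
for i in range(3): env.read_camera('scene'); gstat()"
```

```text
t 14.63 nose 119.0 lat -1.4 z 17.9 yaw 2.9036 F along/lat/z [-6.5 -0.4  1.7] M [0.24 1.02 0.09]
t 14.68 nose 119.0 lat -1.4 z 17.9 yaw 2.9036 F along/lat/z [-7.   0.8  0.8] M [ 0.25  1.03 -0.02]
t 14.73 nose 119.0 lat -1.4 z 17.9 yaw 2.9037 F along/lat/z [-6.   0.1  1.5] M [0.27 1.01 0.06]
t 14.78 nose 119.0 lat -1.4 z 17.9 yaw 2.9036 F along/lat/z [-7.3  1.2  0.9] M [0.27 0.98 0.05]
```

{"api": "step_arm", "payload": {
  "plan": [
    [[1,0,0,0,-1],[1,0,0,0,-1],[1,0,0,0,-1]]
  ]
}}

```text
t: 15.03
eef_pos: [544.5, 117.9, 18.0]
tcp_rot: [-3.141, -0.001, 2.903]
ft_force: [-3.2, 0.5, -0.7]
opening: 0.146
grip_force: 30.0
```

{"api": "step_arm", "payload": {
  "plan": [
    [[1,0,0,0,-1],[1,0,0,0,-1],[1,0,0,0,-1]]
  ]
}}

```text
t: 15.28
eef_pos: [544.3, 118.1, 18.3]
tcp_rot: [3.141, 0.001, 2.903]
ft_force: [-0.4, -0.2, -0.4]
opening: 0.144
grip_force: 30.0
```

```bash
python3 -c "
from h import *
gstat()
for i in range(3): env.read_camera('scene'); gstat()"
```

```text
t 15.28 nose 118.6 lat -1.2 z 18.3 yaw 2.9034 F along/lat/z [-0.3 -0.2 -0.4] M [0.07 0.16 0.01]
t 15.33 nose 118.6 lat -1.2 z 18.3 yaw 2.9034 F along/lat/z [-1.1  0.2 -0.6] M [ 0.06  0.09 -0.02]
t 15.38 nose 118.5 lat -1.1 z 18.3 yaw 2.9034 F along/lat/z [-0.3 -0.7 -0.3] M [0.02 0.07 0.02]
t 15.43 nose 118.5 lat -1.2 z 18.3 yaw 2.9035 F along/lat/z [ 0.1 -0.2 -0.7] M [-0.02  0.05  0.04]
```

The force fell to zero within 0.5 mm of retreat, so the block is locked. Drawing the stick out.

{"api": "step_arm", "payload": {
  "plan": [
    [[4,0,0,0,-1],[10,0,0,0,-1],[17,0,0,0,-1],[25,0,0,0,-1],[33,0,0,0,-1],[41,0,0,0,-1],[49,0,0,0,-1],[57,0,0,0,-1]]
  ]
}}

```text
t: 16.1
eef_pos: [487.6, 131.9, 18.2]
tcp_rot: [3.141, 0.0, 2.904]
ft_force: [0.3, -0.1, -1.1]
opening: 0.143
grip_force: 30.0
```

{"api": "step_arm", "payload": {
  "plan": [
    [[9,0,0,0,-1],[18,0,0,0,-1],[27,0,0,0,-1],[36,0,0,0,-1],[45,0,0,0,-1],[54,0,0,0,-1],[63,0,0,0,-1],[72,0,0,0,-1]]
  ]
}}

```text
t: 16.77
eef_pos: [417.7, 148.8, 18.2]
tcp_rot: [3.141, 0.0, 2.903]
ft_force: [0.7, 0.1, -0.2]
opening: 0.145
grip_force: 30.0
```

{"api": "step_arm", "payload": {
  "plan": [
    [[6,0,0,0,-1],[9,0,0,0,-1],[9,0,0,0,-1],[9,0,3,0,-1],[9,0,6,0,-1],[9,0,8,0,-1],[9,0,8,0,-1]]
  ]
}}

```text
t: 17.35
eef_pos: [409.8, 150.6, 9.6]
tcp_rot: [-3.141, -0.001, 2.903]
ft_force: [-1.0, 0.2, -0.4]
opening: 0.144
grip_force: 30.0
```

```bash
python3 -c "
from h import *
gstat()
im=env.read_camera('scene'); b=cv2.resize(im[200:300,240:430],None,fx=4,fy=4,interpolation=cv2.INTER_CUBIC)
cv2.imwrite('pics/c4.png',b)"
```

```text
t 17.35 nose -19.7 lat -1.3 z 9.6 yaw 2.9032 F along/lat/z [-1.  -0.1 -0.4] M [ 0.    0.03 -0.02]
```

View pics/c4.png

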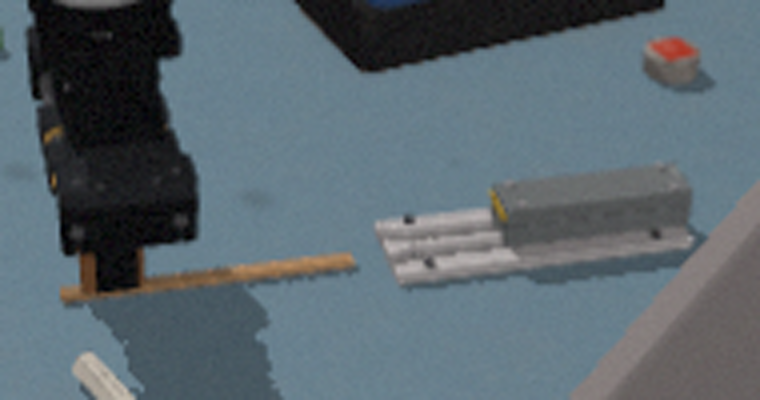

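The stick is out of the guide, just above the bench, with its nose at (350,262); the trough is empty. Now I'll lower the last millimetre, release, and rise.

{"api": "step_arm", "payload": {
  "plan": [
    [[0,0,0.5,0,-1],[0,0,0.8,0,-1],[0,0,0.8,0,-1],[0,0,0.8,0,-0.6],[0,0,0.8,0,-0.5],[0,0,0.8,0,-0.4],[0,0,0.8,0,-0.3],[0,0,0.8,0,-0.3]]
  ]
}}

```text
t: 18.07
eef_pos: [409.8, 150.8, 9.4]
tcp_rot: [3.141, 0.0, 2.903]
ft_force: [0.0, 0.7, -0.7]
opening: 0.342
grip_force: 0.0
```

{"api": "step_arm", "payload": {
  "plan": [
    [[0,0,0,0,-0.3],[0,0,0,0,-0.3],[0,0,-10,0,-0.3],[0,0,-25,0,-0.3],[0,0,-50,0,-0.3],[0,0,-80,0,-0.3],[0,0,-110,0,-0.3],[0,0,-110,0,-0.3]]
  ]
}}

```text
t: 18.73
eef_pos: [411.4, 151.2, 123.5]
tcp_rot: [3.139, 0.006, 2.904]
ft_force: [0.2, 0.3, 0.4]
opening: 0.349
grip_force: 0.0
```

```bash
python3 -c "
from h import *
gstat()
im=env.read_camera('scene'); b=cv2.resize(im[150:320,200:430],None,fx=3,fy=3,interpolation=cv2.INTER_CUBIC)
cv2.imwrite('pics/c5.png',b)"
```

```text
t 18.73 nose -18.3 lat -0.4 z 123.5 yaw 2.9037 F along/lat/z [0.1 0.3 0.4] M [-0.03  0.   -0.04]
```

View pics/c5.png

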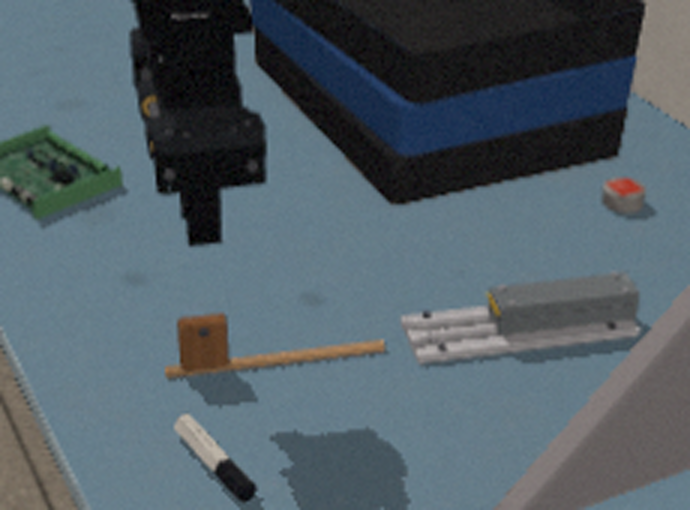

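The stick lies flat and upright on the bench behind the guide, with its grip at (203,342) and nose at (385,346), and the hand is clear. Handing in.

```bash
python3 -c "
from h import *
print(env.job_done())"
```

```text
the job is handed in; nothing more can be done
None
```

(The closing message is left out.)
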